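Unlock the sample clamp and hold its spring jaw open at the mark

ROBOT

A 6-joint arm with a two-finger parallel gripper is mounted at the origin on a cart in front of the work surface, level with it; the furniture and walls round the work are solid. World frame = base frame: x ahead of the robot, y to its left, z up, the work surface at z = 0. Lengths are in m, angles in rad, forces in N, time in s.
With the tool pointing down it reaches from about 0.35 to 0.85 m from the base axis. Payload 8.1 kg.
Tool frame: the origin (TCP) lies midway between the tips of the shut fingers; the grasp point (between the pads) lies 19 mm behind it; z points along the fingers, x is the direction in which the jaws open and shut, and the axes are right-handed (so a half turn about z gives the same grasp; the last joint's range is limited). The gripper opens to 85 mm and grips with 20 to 120 N. Pads are 22 mm wide; open, the fingers measure 114 mm over their backs; the gripper's body (76 mm by 85 mm) begins 54 mm behind the grasp point. The pads swing forward as they close: fully open they stand 13 mm farther back than shut.
Start: joints at [1.061, 0.13, 1.488, -0, 1.523, -0.085], TCP at [0.247, 0.547, 0.231] pointing down, gripper open.
Joint ranges: [-2.96, 2.96], [-0.89, 2.26], [0.02, 2.5], [-1.34, 4.48], [0, 2.73], [-2.66, 2.66]. Speed limits (rad/s): [2.39, 2.39, 2.79, 3.14, 3.14, 3.14].

INTERFACE

Orientations are given as a unit quaternion [x, y, z, w].
In Python, from plant import robot gives the robot as it stands. The module is installed in compiled form; this text tells all that it offers.
- The arm moves only by the tool servo_tool, never from a script. Its arguments are lists of equal length, an entry for each row: "fingers": the closure in counts, from 0 (fully open) to 255 (shut); "slide": the shift along the tool's x, y, z in mm, a list of three; "angular": the turn, a rotation vector about the tool's x, y, z in rad, a list of three. A call has 1 to 10 rows; each row shifts and turns the commanded pose from where the row before left it, along the tool's axes as they then stand; what a row does not reach is not made up. A row lasts 1/8 s, in which the tool goes at most 62.5 mm and 10.7 degrees, less where a joint would pass 70% of its speed; a pose out of reach is approached as far as the arm can. A call is refused whole if a number of a shift passes 62.5 or a number of a turn 0.188, either way. A call with a gripper value outside its range is refused whole. The fingers move at their own pace and stop on an object; the grip force is fixed at half the most. Time passes only in rows, so rows that do not move let the fingers close. It gives the time, the measured TCP pose, the force and the opening at its end, in the units of the state.
- robot.read_state(): the state, without advancing time (a new reading comes with each control period).
- robot.read_camera(name): name is "scene" or "top" or "wrist"; returns a dict with "color" (400x640x3 uint8, red, green, blue), "fx", "fy", "cx", "cy" (pixels), "extrinsics" (4x4, takes a point from world to camera coordinates). Camera axes: x right, y down, z forward; pixel columns grow to the right and rows downward; lengths in m; the calibration is good to about 2 mm. The wrist camera is an equidistant fisheye: a pixel r from the principal point sees the ray r / f radians off the axis. A picture is of the moment at which its call begins. There is no depth.
- robot.hand_in(): hands the job in, once; it reports no verdict.
The state is a dict: "time": time; "joint_positions": joint angles; "joint_velocities": joint speeds; "effort": joint torques, N m; "eef_pos": TCP position; "tool_rot": TCP orientation; "ft_force": force on the tool from outside, world axes, zero at the start; "moment": the same for the moment, N m; "gripper_width": opening from 0.0 (shut) to 1.0 (fully open).
Only numpy, scipy, OpenCV 4.12 (cv2) and the standard library are available. Lean on these libraries where they do the work, as an engineer would, in place of code of your own. Each camera call takes 0.05 s, during which the arm holds its last target.

TASK

Lift the lock plate up off the two posts of the sample clamp and set it down gently on the worktop, clear of the clamp. Then pull the spring-loaded jaw out by its upright handle until its pointer stands opposite the point of the rider on the scale, and finish while still holding it there, so that I can lay a film sample in. Do not shift the rider, and leave the petri dish, the jar and the timer alone.

Things in the scene. Friction and masses are not known exactly. Their poses are not given: they have to be found in the camera images.
- clamp: Sample clamp fixed to the worktop. Origin on the worktop under the line where the closed jaws meet. -x: the way the jaw is pulled (towards the robot); +y: scale side; z up. Grey base x -210..85, y -62..62, 16 mm high; front bracket at x -199, 42 high; guide rods 37 high. Worktop on both sides of its front half (x -150..-50, 75 to 200 mm off its middle) is free.
- jaw: Moving jaw, slides only along the clamp's -x, up to 70 mm; its frame is the clamp's when closed and travels with it. A spring shuts it: 5 N closed, +0.8 N per 10 mm; it snaps shut if let go. With the lock plate on it moves only about 5 mm. Both jaw blocks: 70 mm wide, tops at z 50 mm, each with a post 10 mm thick up to z 70 mm, at x +28 (fixed) and -28 (moving).
- handle_grip (a point): Grasp point on the axis of the moving jaw's upright round black handle: 22 mm thick, from 38 mm below this point (there a 24 mm wide tongue) to 17 mm above it; rigid with the jaw. 44 mm of free space between it and the jaw block behind.
- pointer_tip (a point): Tip of the black pointer, a plate 10 mm wide ending in a point, on the scale side of the moving jaw, 34 mm above the worktop; rigid with the jaw. Axes as the clamp's.
- mark_tip (a point): Point of the rider, a dark steel block on the scale, 14 mm wide along it, with a small nut on top (44 mm above the worktop). It sits stiffly 25 to 55 mm from the closed pointer along the clamp's -x, just outside the pointer's path, which passes it untouched. Axes as the clamp's. The jaw stands right when pointer_tip and this point have the same x in the clamp's frame.
- lock_plate: Loose steel plate 92 x 32 x 6 mm (long along x), about 0.12 kg, lying on both jaw blocks with its two 15 mm holes over the posts. From its middle rises a flat grip fin 26 mm long (x), 12 mm thick (y), top 57 mm above the underside. Origin at the centre of the underside, z up.
- petri_dish: Glass petri dish, 64 mm across, 18 mm high, beside the fixed jaw on the side away from the scale; origin under its centre. Not to be moved.
- sample_jar: Small jar with a white lid, 33 mm across, 55 mm high, beside the fixed jaw on the scale side; origin under its centre. Not to be moved.
- timer: White timer, 64 x 64 x 20 mm, behind the clamp; origin under its centre. Not to be moved.
There are look-alikes about, which are no part of the job. What is shaped like the lock_plate but red is not meant.

How it is judged:
On the way, in this order (a step that is already met when the one before it is completed fails the run):
1. the lock plate is held by the fingers, clear above both posts (z of lock_plate in the frame of clamp above 0.074 m and contact force between the fingers and lock_plate above 0.5 N), for 0.1 s.
2. the lock plate lies on the worktop, let go, not touching the clamp (height (world z) of lock_plate below 0.03 m and contact force between the fingers and lock_plate below 0.1 N and contact force between lock_plate and clamp below 0.1 N and linear speed of lock_plate below 0.03 m/s), for 0.2 s.
At the end, for the whole second after the job is handed in: the jaw's pointer stands within 6 mm of the rider's point along the scale and the fingers hold the jaw there (more than 3 N); the lock plate lies still on the worktop (underside centre below 30 mm), touching neither clamp nor fingers (all of step 2 and x of pointer_tip in the frame of mark_tip between -0.006 and 0.006 m and contact force between the fingers and jaw above 3 N); the arm keeps its last pose, push and grip.
It fails at once if the rider is shifted along the scale (more than 3 mm) (distance of mark_tip from where it was at the start of the episode above 0.003 m).
It fails at once if the lock plate is dropped (falls free faster than 0.8 m/s) (linear speed of lock_plate above 0.8 m/s and contact force between the fingers and lock_plate below 0.1 N).
It fails at once if the petri dish is moved more than 20 mm (distance of petri_dish from where it was at the start of the episode above 0.02 m).
It fails at once if the sample jar is moved more than 20 mm (distance of sample_jar from where it was at the start of the episode above 0.02 m).
It fails at once if the timer is moved more than 20 mm (distance of timer from where it was at the start of the episode above 0.02 m).
It also fails if it takes over 51 s, if anything falls off the work surface, if the arm or the gripper's body presses on something with over 40 N, if the wrist force passes 120 N, or if a joint passes its speed limit or range.

## Working session

There is one attempt and no reset: what is moved stays moved. The work goes in short steps, Python scripts to look and compute and a tool call to move; the robot and the scene stay as the last step left them, time stands still between calls to the robot, and variables do not carry over. Pictures are saved under pics/ and viewed, and the job is handed in when it is done.

Besides the shell and the picture viewer there is one more tool, called after "Request:" as name(argument=value, ...) on one line, values as JSON. servo_tool: Moves the arm, as the interface text tells. Its arguments: {"type":"object","properties":{"fingers":{"type":"array"},"slide":{"type":"array"},"angular":{"type":"array"}},"required":["fingers","slide","angular"]}

```bash
mkdir -p pics; cat > h.py <<'E'
import numpy as np, cv2
from plant import robot
def cam(n,save=None):
    c=robot.read_camera(n)
    if save: cv2.imwrite('pics/'+save,cv2.cvtColor(c['color'],cv2.COLOR_RGB2BGR))
    return c
def ray(c,u,v,fish=False):
    E=np.array(c['extrinsics']);R=E[:3,:3];t=E[:3,3]
    x=(u-c['cx'])/c['fx'];y=(v-c['cy'])/c['fy']
    if fish:
        r=np.hypot(x,y);d=np.array([x/r*np.sin(r),y/r*np.sin(r),np.cos(r)]) if r>0 else np.array([0,0,1.])
    else: d=np.array([x,y,1.])
    return -R.T@t,R.T@d
def onz(c,u,v,z,fish=False):
    o,d=ray(c,u,v,fish);return o+d*(z-o[2])/d[2]
def proj(c,p,fish=False):
    E=np.array(c['extrinsics']);q=E[:3,:3]@np.array(p)+E[:3,3]
    if fish:
        s=np.hypot(q[0],q[1]);th=np.arctan2(s,q[2]);k=th/max(s,1e-9);return np.array([c['cx']+c['fx']*q[0]*k,c['cy']+c['fy']*q[1]*k])
    return np.array([c['cx']+c['fx']*q[0]/q[2],c['cy']+c['fy']*q[1]/q[2]])
E
python3 - <<'E'
from h import *
for n in ['scene','top','wrist']:
    c=cam(n,n+'0.png');print(n,c['fx'],c['cx'],c['cy']);print(np.round(c['extrinsics'],3))
print(robot.read_state())
E
```

```text
scene 369.51057784978457 321.7167447626972 203.50269830560407
[[ 0.722 -0.692 -0.015 -0.451]
 [-0.482 -0.488 -0.728  0.369]
 [ 0.496  0.532 -0.686  0.678]
 [ 0.     0.     0.     1.   ]]
top 373.55697703897374 322.0696078659137 198.30321310190206
[[-0.02  -1.    -0.011  0.044]
 [-0.994  0.021 -0.107  0.659]
 [ 0.107  0.009 -0.994  1.062]
 [ 0.     0.     0.     1.   ]]
wrist 309.70691628693146 319.784753272371 197.6055799516132
[[ 0.412  0.911 -0.002 -0.6  ]
 [ 0.876 -0.396  0.276 -0.036]
 [ 0.251 -0.116 -0.961  0.379]
 [ 0.     0.     0.     1.   ]]
{'time': 0.15, 'joint_positions': array([ 1.06056736e+00,  1.30970044e-01,  1.48902881e+00, -5.86078153e-06,
        1.52300838e+00, -8.53867014e-02]), 'joint_velocities': array([-0.00028236, -0.00040308, -0.00354267,  0.00060167, -0.00252043,
        0.00130177]), 'effort': array([ 1.23595705e-04, -5.70053959e+01, -5.01166856e+01, -2.00816130e-04,
        9.38840560e-03,  9.98819451e-05]), 'eef_pos': array([0.24707344, 0.54630378, 0.23049613]), 'tool_rot': array([ 8.40290458e-01,  5.42136003e-01, -6.23492890e-04,  3.33949370e-04]), 'ft_force': array([ 0.00087112, -0.03650629,  0.12707797]), 'moment': array([ 0.0342815 , -0.00180517, -0.0726847 ]), 'gripper_width': 1.0002359425141703}
```

View pics/scene0.png

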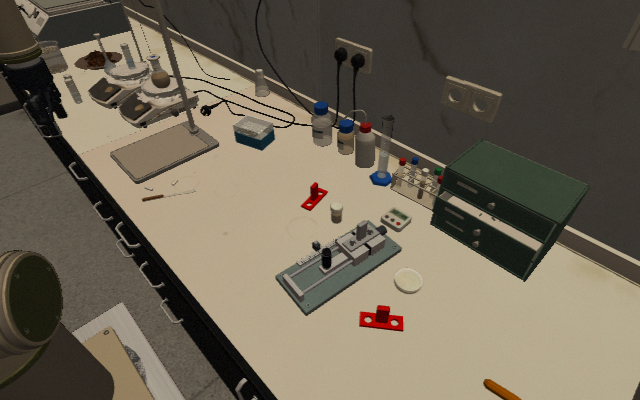

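View pics/top0.png

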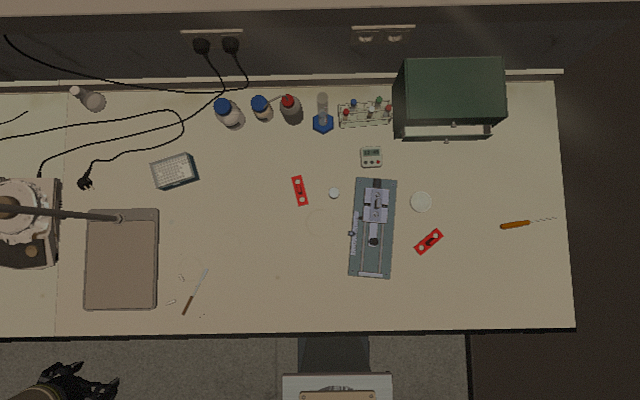

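View pics/wrist0.png

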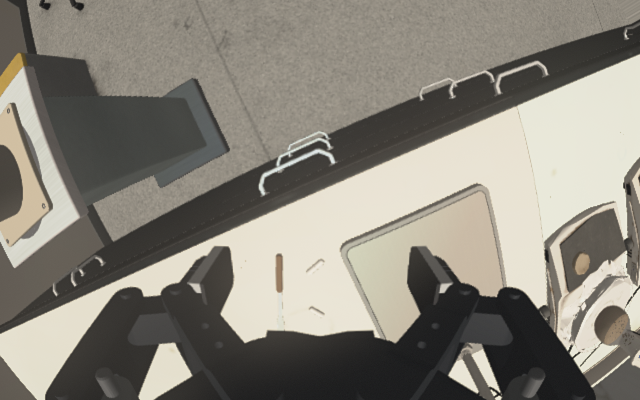

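The top view shows the clamp at about (373,228) with the scale on its left. The red look-alikes are at (300,190) and (428,241), the dish at (421,202), the jar at (334,192) and the timer at (371,157). I'll zoom in on the clamp.

```bash
python3 - <<'E'
from h import *
t=cv2.imread('pics/top0.png');s=cv2.imread('pics/scene0.png')
cv2.imwrite('pics/topz.png',cv2.resize(t[170:285,335:410],None,fx=5,fy=5,interpolation=cv2.INTER_CUBIC))
cv2.imwrite('pics/scenez.png',cv2.resize(s[210:315,270:405],None,fx=5.6,fy=5.6,interpolation=cv2.INTER_CUBIC))
# base mask colour
print(t[265,365],t[200,355],t[190,390])
hsv=cv2.cvtColor(t,cv2.COLOR_BGR2HSV);print(hsv[265,365],hsv[190,390],hsv[250,355])
E
```

```text
[84 88 79] [85 90 82] [86 86 77]
[77 26 88] [90 27 86] [90  9 84]
```

View pics/topz.png

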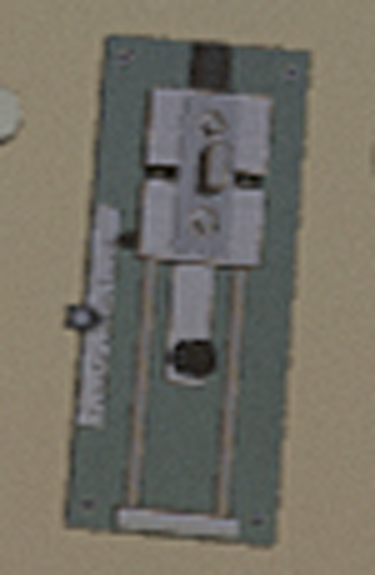

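View pics/scenez.png

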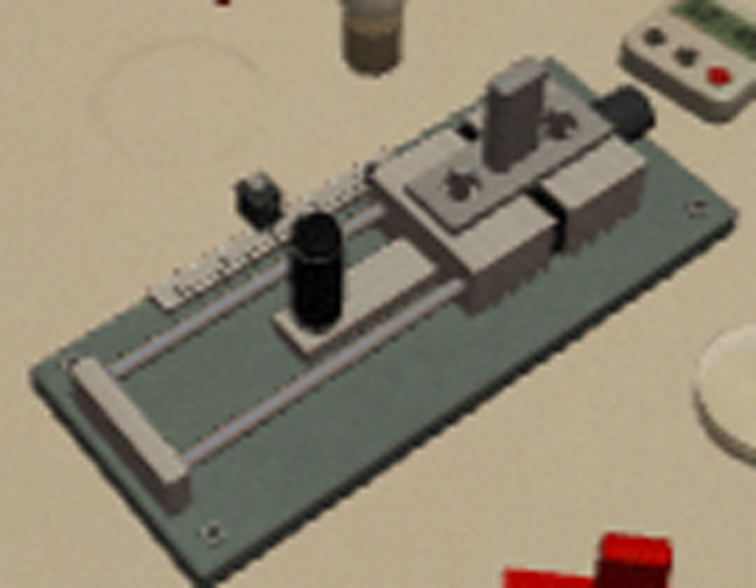

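The plate fin is at about (217,165) in the zoomed top view, the handle at (193,357), the rider at (83,317) and the pointer at (128,240). Next I'll fit the clamp pose from the base outline.

```bash
cat > fit.py <<'E'
from h import *
def fit(c,pts,loc):
    P=np.array([onz(c,u,v,l[2])[:2] for (u,v),l in zip(pts,loc)]);L=np.array(loc)[:,:2]
    pc=P.mean(0);lc=L.mean(0);H=(L-lc).T@(P-pc);yaw=np.arctan2(H[0,1]-H[1,0],H[0,0]+H[1,1])
    R=np.array([[np.cos(yaw),-np.sin(yaw)],[np.sin(yaw),np.cos(yaw)]]);t=pc-R@lc
    return t,yaw,R,np.linalg.norm((L@R.T+t)-P,axis=1)
E
python3 - <<'E'
from fit import *
c=cam('top');s=cam('scene')
z=lambda u,v:(335+u/5,170+v/5)
w=lambda u,v:(270+u/5.6,210+v/5.6)
loc=[(.085,.062,.016),(.085,-.062,.016),(-.21,-.062,.016),(-.21,.062,.016)]
t,yaw,R,e=fit(c,[z(107,36),z(312,50),z(275,545),z(66,527)],loc)
print('clamp top',t,yaw,e)
t2,yaw2,R2,e2=fit(s,[w(738,215),w(200,588),w(33,375)],[loc[1],loc[2],loc[3]])
print('clamp scene',t2,yaw2,e2)
def L(p):return np.round(R.T@(p[:2]-t),4)
print('fin top',onz(c,*z(217,165),.107),L(onz(c,*z(217,165),.107)), 'scene',L(onz(s,*w(519,78),.107)))
print('handle', L(onz(c,*z(195,357),.09)))
print('rider', L(onz(c,*z(84,317),.044)), L(onz(s,*w(258,182),.044)))
print('pointer', L(onz(c,*z(119,240),.034)), L(onz(s,*w(372,168),.034)))
print('handletop?', [ (zz,L(onz(s,*w(319,225),zz)),L(onz(c,*z(195,357),zz))) for zz in (.07,.08,.09,.1)])
E
```

```text
clamp top [ 0.63498547 -0.12548087] -0.11066101990277522 [2.61303234e-03 9.71608475e-05 2.10638014e-03 9.51592136e-04]
clamp scene [ 0.63425532 -0.12751921] -0.10568537040586592 [0.00187913 0.00082081 0.00268419]
fin top [ 0.63618324 -0.12406886  0.107     ] [0.001  0.0015] scene [ 0.0008 -0.0018]
handle [-0.1041  0.0034]
rider [-0.0869  0.0629] [-0.0862  0.064 ]
pointer [-0.0402  0.0456] [-0.0367  0.0464]
handletop? [(0.07, array([-0.0932,  0.0119]), array([-0.1041,  0.0008])), (0.08, array([-0.0983,  0.0054]), array([-0.1041,  0.0021])), (0.09, array([-0.1033, -0.0011]), array([-0.1041,  0.0034])), (0.1, array([-0.1084, -0.0077]), array([-0.1042,  0.0047]))]
```

```bash
cat >> h.py <<'E'
from scipy.spatial.transform import Rotation as Ro
def delta(p,yaw_x=None):
    s=robot.read_state();R=Ro.from_quat(s['tool_rot']).as_matrix()
    print('t',s['time'],'pos',np.round(s['eef_pos'],4),'F',np.round(s['ft_force'],1),'w',round(s['gripper_width'],3))
    print('xaxis deg',np.degrees(np.arctan2(R[1,0],R[0,0])),'zaxis',np.round(R[:,2],3))
    print('slide mm',np.round(1000*R.T@(np.array(p)-s['eef_pos']),1))
C=np.array([.6346,-.1265]);YAW=-.108
def W(x,y,z):
    return np.array([C[0]+np.cos(YAW)*x-np.sin(YAW)*y,C[1]+np.sin(YAW)*x+np.cos(YAW)*y,z])
def Lc(p):
    d=np.array(p)[:2]-C;return np.array([np.cos(YAW)*d[0]+np.sin(YAW)*d[1],-np.sin(YAW)*d[0]+np.cos(YAW)*d[1]])
E
python3 - <<'E'
from h import *
delta(W(.001,0,.231))
c=robot.read_camera('top')
for p in [(428,241),(300,190),(334,192),(421,202)]: print(Lc(onz(c,*p,.01)))
E
```

```text
t 0.25 pos [0.2471 0.5465 0.2308] F [-0.2  0.4  0.2] w 1.003
xaxis deg 65.66186172374684 zaxis [-0.    -0.001 -1.   ]
slide mm [-4.531e+02  6.313e+02  1.000e-01]
[-0.08830721 -0.16445301]
[0.03032891 0.22787107]
[0.03318678 0.12522127]
[ 0.02576707 -0.13687294]
```

Request:
servo_tool(fingers=[0,0,0,0,0,0,0,0,0,0], slide=[[-32,45,0],[-32,45,0],[-32,45,0],[-32,45,0],[-32,45,0],[-32,45,0],[-32,45,0],[-32,45,0],[-32,45,0],[-32,45,0]], angular=[[0,0,0],[0,0,0],[0,0,0],[0,0,0],[0,0,0],[0,0,0],[0,0,0],[0,0,0],[0,0,0],[0,0,0]])

```text
time: 1.55
eef_pos: [0.5261, 0.068, 0.2315]
tool_rot: [0.84, 0.542, 0.0, 0.0]
ft_force: [1.6, 0.5, 0.3]
gripper_width: 1.002
```

Request:
servo_tool(fingers=[0,0,0,0,0,0,0], slide=[[-33,45,0],[-33,45,0],[-33,45,0],[-32,45,0],[0,0,0],[0,0,0],[0,0,0]], angular=[[0,0,0],[0,0,0],[0,0,0],[0,0,0],[0,0,-0.16],[0,0,-0.16],[0,0,0]])

```text
time: 2.42
eef_pos: [0.6354, -0.1241, 0.231]
tool_rot: [0.744, 0.669, -0.0, -0.0]
ft_force: [0.4, -0.5, -0.2]
gripper_width: 0.999
```

```bash
python3 - <<'E'
from h import *
delta(W(.001,0,.231))
c=cam('wrist','wrist1.png')
for n,p in dict(o=(0,0,.107),h=(-.104,0,.087),r=(-.0865,.063,.044)).items(): print(n,proj(c,W(*p),True))
E
```

```text
t 2.425 pos [ 0.6354 -0.1241  0.231 ] F [ 0.4 -0.5 -0.2] w 0.999
xaxis deg 83.92427228048757 zaxis [-0.  0. -1.]
slide mm [-2.5  0.5 -0. ]
o [316.51642869 189.1344562 ]
h [316.75767496  73.20032946]
r [376.65769818  95.63850996]
```

View pics/wrist1.png

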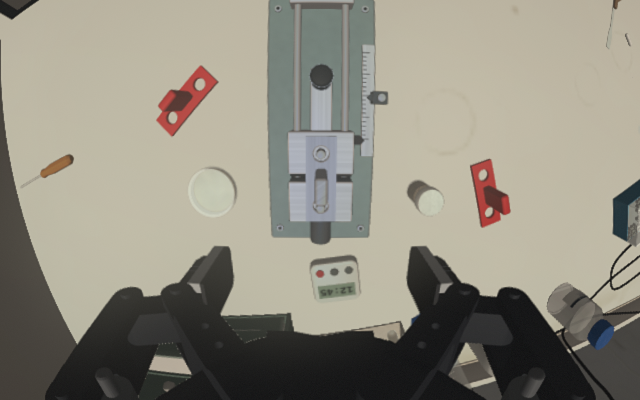

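The wrist view shows the fin at about (321,188), the handle at (321,75), the rider at (379,97) and the pointer tip at about (363,140). I'll zoom in to refine these.

```bash
python3 - <<'E'
import cv2
t=cv2.imread('pics/wrist1.png')
cv2.imwrite('pics/wz.png',cv2.resize(t[50:245,260:400],None,fx=4,fy=3.05,interpolation=cv2.INTER_CUBIC) if 0 else cv2.resize(t[60:210,270:395],None,fx=4,fy=4,interpolation=cv2.INTER_CUBIC))
E
```

```text
(no output)
```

View pics/wz.png

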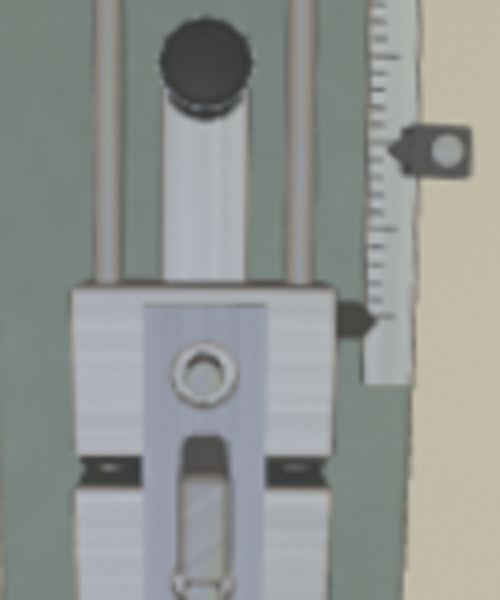

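```bash
python3 - <<'E'
from h import *
c=cam('wrist')
for n,(u,v,z) in dict(fin=(321.25,192,.107),handle=(321.75,74.5,.087),rider=(367.25,98,.036),rider2=(367.25,98,.044),ptr=(364.25,140,.036),ptr2=(364.25,140,.03)).items():
    p=onz(c,u,v,z,True);print(n,p,Lc(p))
E
```

```text
fin [ 0.63774492 -0.12242152  0.107     ] [0.00268697 0.0043937 ]
handle [ 0.53295202 -0.1105014   0.087     ] [-0.10278024  0.00494873]
rider [ 0.55716623 -0.06328401  0.036     ] [-0.08379668  0.05450107]
rider2 [ 0.55738812 -0.06453091  0.044     ] [-0.08344168  0.05328535]
ptr [ 0.60296567 -0.07085852  0.036     ] [-0.03744762  0.05190743]
ptr2 [ 0.60361216 -0.07005778  0.03      ] [-0.03689121  0.05277318]
```

Request:
servo_tool(fingers=[0,0,0,0,0], slide=[[1,1.5,40],[0,0,50],[0,0,40],[0,0,35],[0,0,0]], angular=[[0,0,-0.004],[0,0,0],[0,0,0],[0,0,0],[0,0,0]])

```text
time: 3.15
eef_pos: [0.634, -0.122, 0.0625]
tool_rot: [0.742, 0.67, -0.002, -0.003]
ft_force: [-0.5, 0.3, 0.0]
gripper_width: 1.002
```

```bash
python3 - <<'E'
from h import *
delta(W(.001,0,.231))
c=cam('wrist','wrist2.png');cam('scene','scene2.png')
t=cv2.imread('pics/scene2.png')
cv2.imwrite('pics/scene2z.png',cv2.resize(t[190:315,270:420],None,fx=4.8,fy=4.8,interpolation=cv2.INTER_CUBIC))
E
```

```text
t 3.15 pos [ 0.634  -0.122   0.0625] F [-0.5  0.3  0. ] w 1.002
xaxis deg 84.11035332602574 zaxis [-0.007  0.002 -1.   ]
slide mm [  -4.3    0.9 -168.5]
```

View pics/wrist2.png

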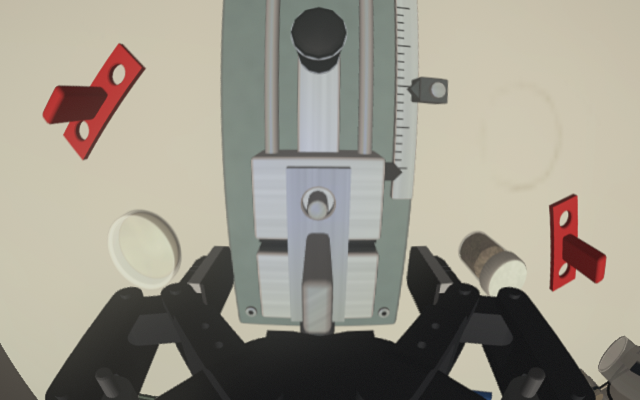

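View pics/scene2z.png

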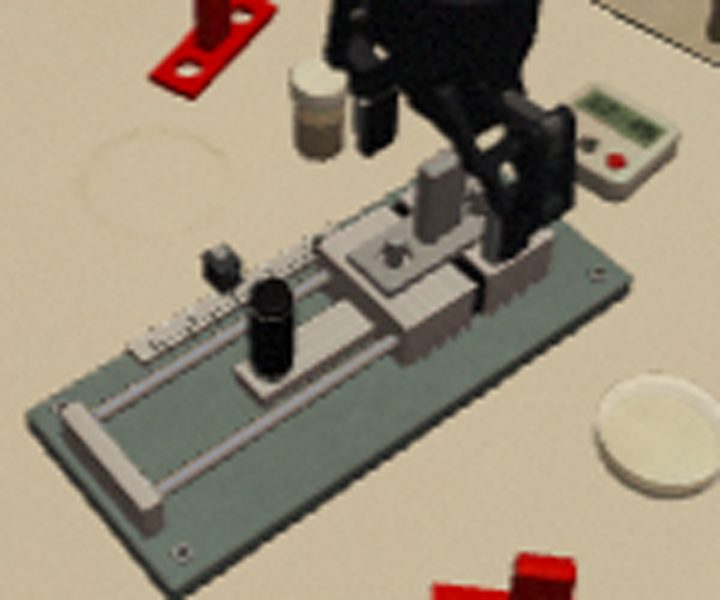

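Request:
servo_tool(fingers=[0,0,255,255,255,255,255,255], slide=[[0,0,-2],[0,0,0],[0,0,0],[0,0,0],[0,0,0],[0,0,0],[0,0,0],[0,0,0]], angular=[[0,0,0],[0,0,0],[0,0,0],[0,0,0],[0,0,0],[0,0,0],[0,0,0],[0,0,0]])

```text
time: 4.25
eef_pos: [0.637, -0.123, 0.0682]
tool_rot: [0.742, 0.671, -0.0, -0.0]
ft_force: [0.2, -1.0, 0.7]
gripper_width: 0.133
```

Request:
servo_tool(fingers=[255,255,255,255,255,255,255,255], slide=[[0,0,-6],[0,0,-8],[0,0,-10],[0,0,-15],[0,0,-15],[0,0,-15],[0,0,0],[0,0,0]], angular=[[0,0,0],[0,0,0],[0,0,0],[0,0,0],[0,0,0],[0,0,0],[0,0,0],[0,0,0]])

```text
time: 5.25
eef_pos: [0.6368, -0.123, 0.137]
tool_rot: [0.742, 0.671, -0.0, -0.0]
ft_force: [1.4, 0.2, -1.0]
gripper_width: 0.131
```

```bash
python3 - <<'E'
from h import *
C[:]=[.6355,-.1245]
h.YAW=-.11 if 0 else None
E
sed -i 's/^C=.*/C=np.array([.6355,-.1235]);YAW=-.11/' h.py
python3 - <<'E'
from h import *
delta(W(-.095,.15,.137))
c=cam('wrist','wrist3.png');cam('scene','scene3.png')
t=cv2.imread('pics/scene3.png')
cv2.imwrite('pics/scene3z.png',cv2.resize(t[190:315,270:420],None,fx=4.8,fy=4.8,interpolation=cv2.INTER_CUBIC))
E
```

```text
t 5.25 pos [ 0.6368 -0.123   0.137 ] F [ 1.4  0.2 -1. ] w 0.131
xaxis deg 84.22733227180169 zaxis [-0.  0. -1.]
slide mm [150.2 -94.8   0. ]Traceback (most recent call last):
  File "<stdin>", line 3, in <module>
NameError: name 'h' is not defined
```

View pics/wrist3.png

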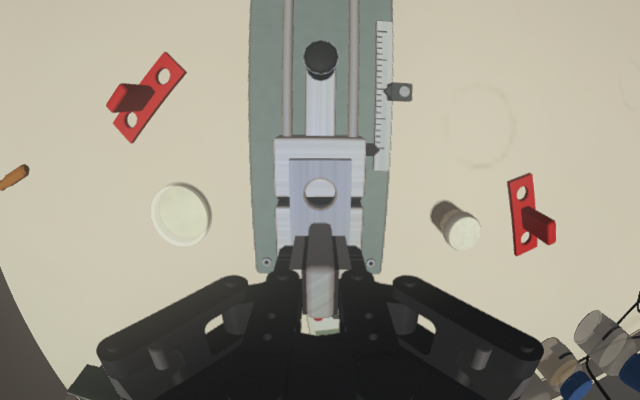

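View pics/scene3z.png

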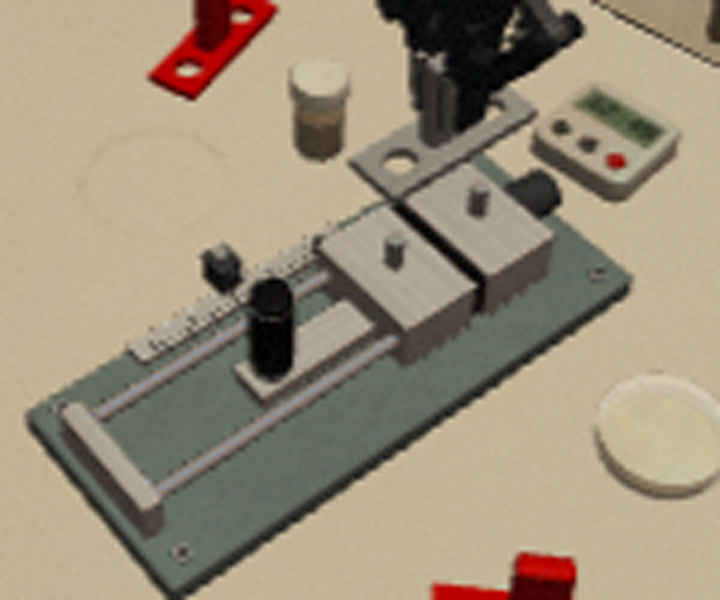

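The plate is clear of both posts. Carrying it to the scale side next.

Request:
servo_tool(fingers=[255,255,255,255,255,255,255,255,255], slide=[[15,-10,0],[25,-16,0],[30,-18,0],[30,-18,0],[25,-16,0],[15,-10,0],[10,-7,0],[0,0,0],[0,0,0]], angular=[[0,0,0],[0,0,0],[0,0,0],[0,0,0],[0,0,0],[0,0,0],[0,0,0],[0,0,0],[0,0,0]])

```text
time: 6.48
eef_pos: [0.5579, 0.0351, 0.1374]
tool_rot: [0.742, 0.67, 0.0, 0.0]
ft_force: [-1.1, 0.0, -0.2]
gripper_width: 0.134
```

Request:
servo_tool(fingers=[255,255,255,255,255,255,255,255,255], slide=[[0,0,15],[0,0,25],[0,0,25],[0,0,20],[0,0,12],[0,0,8],[0,0,5],[0,0,3],[0,0,0]], angular=[[0,0,0],[0,0,0],[0,0,0],[0,0,0],[0,0,0],[0,0,0],[0,0,0],[0,0,0],[0,0,0]])

```text
time: 7.6
eef_pos: [0.5578, 0.0358, 0.0246]
tool_rot: [0.742, 0.671, 0.0, 0.0]
ft_force: [0.1, 0.3, -1.0]
gripper_width: 0.131
```

Request:
servo_tool(fingers=[255,255,255,255], slide=[[0,0,2],[0,0,2],[0,0,1],[0,0,0]], angular=[[0,0,0],[0,0,0],[0,0,0],[0,0,0]])

```text
time: 8.1
eef_pos: [0.5575, 0.0358, 0.0192]
tool_rot: [0.742, 0.671, -0.0, -0.0]
ft_force: [-0.5, 1.6, -1.0]
gripper_width: 0.133
```

```bash
python3 - <<'E'
from h import *
delta(W(-.095,.15,.137))
cam('scene','scene4.png')
t=cv2.imread('pics/scene4.png')
cv2.imwrite('pics/scene4z.png',cv2.resize(t[150:300,230:410],None,fx=4.4,fy=4,interpolation=cv2.INTER_CUBIC))
E
```

```text
t 8.1 pos [0.5575 0.0358 0.0192] F [-0.5  1.6 -1. ] w 0.133
xaxis deg 84.22497218301656 zaxis [-0.  0. -1.]
slide mm [   0.3    0.  -117.8]
```

View pics/scene4z.png

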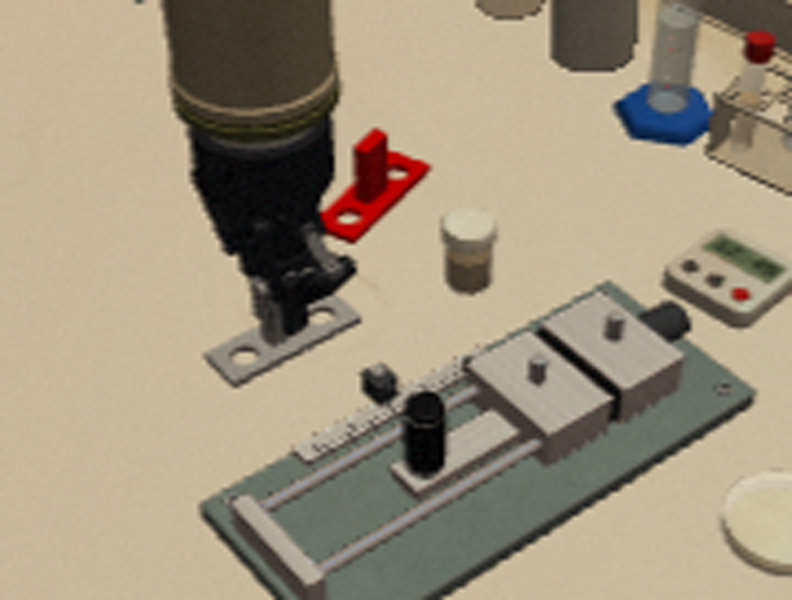

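The plate is almost on the worktop, about 1 mm up, beside the clamp. I'll creep down until it makes contact.

Request:
servo_tool(fingers=[255,255,255], slide=[[0,0,1],[0,0,0.5],[0,0,0]], angular=[[0,0,0],[0,0,0],[0,0,0]])

```text
time: 8.52
eef_pos: [0.5577, 0.0357, 0.0182]
tool_rot: [0.742, 0.671, 0.0, 0.0]
ft_force: [-2.2, 0.5, 4.2]
gripper_width: 0.133
```

Request:
servo_tool(fingers=[120,60,0,0,0,0], slide=[[0,0,0],[0,0,0],[0,0,0],[0,0,0],[0,0,0],[0,0,0]], angular=[[0,0,0],[0,0,0],[0,0,0],[0,0,0],[0,0,0],[0,0,0]])

```text
time: 9.28
eef_pos: [0.5576, 0.0358, 0.0178]
tool_rot: [0.742, 0.671, 0.0, 0.0]
ft_force: [0.1, 0.1, 0.4]
gripper_width: 1.0
```

Request:
servo_tool(fingers=[0,0,0,0,0,0], slide=[[0,0,-15],[0,0,-35],[0,0,-45],[0,0,-45],[0,0,-30],[0,0,0]], angular=[[0,0,0],[0,0,0],[0,0,0],[0,0,0],[0,0,0],[0,0,0]])

```text
time: 10.02
eef_pos: [0.5599, 0.0357, 0.1927]
tool_rot: [0.742, 0.671, 0.003, 0.003]
ft_force: [-0.2, -0.6, -0.3]
gripper_width: 1.004
```

```bash
python3 - <<'E'
from h import *
delta(W(-.103,.0,.188))
cam('wrist','wrist5.png')
E
```

```text
t 10.025 pos [0.5599 0.0357 0.1927] F [-0.2 -0.6 -0.3] w 1.004
xaxis deg 84.22785842033888 zaxis [ 0.008 -0.    -1.   ]
slide mm [-149.9  -11.8    4.6]
```

View pics/wrist5.png

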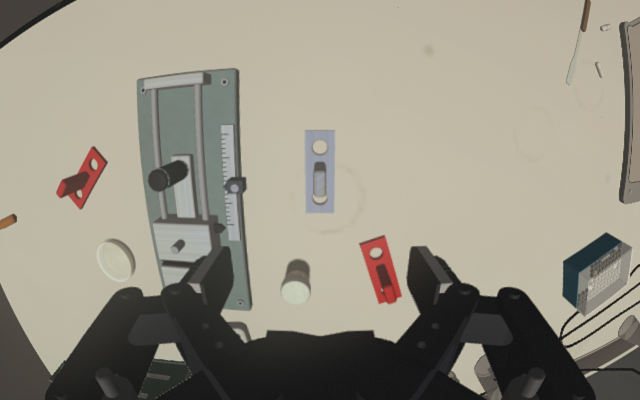

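Request:
servo_tool(fingers=[0,0,0,0,0,0], slide=[[-25,-1,0],[-30,-2,0],[-35,-2,0],[-30,-2,0],[-20,-2,0],[-10,-1,0]], angular=[[0,0,0],[0,0,0],[0,0,0],[0,0,0],[0,0,0],[0,0,0]])

```text
time: 10.82
eef_pos: [0.5319, -0.1131, 0.187]
tool_rot: [0.742, 0.67, -0.0, -0.001]
ft_force: [-0.1, 0.4, -0.1]
gripper_width: 1.001
```

Request:
servo_tool(fingers=[0,0,0,0,0,0,0,0,0,0], slide=[[0,0,0],[0,0,0],[0,0,0],[0,0,0],[0,0,0],[0,0,0],[0,0,0],[0,0,0],[0,0,0],[0,0,0]], angular=[[0,0,0.175],[0,0,0.175],[0,0,0.175],[0,0,0.175],[0,0,0.175],[0,0,0.175],[0,0,0.175],[0,0,0.175],[0,0,0.175],[0,0,0]])

```text
time: 12.08
eef_pos: [0.5325, -0.1118, 0.1875]
tool_rot: [0.999, -0.052, -0.0, -0.0]
ft_force: [0.0, -0.1, -0.5]
gripper_width: 1.004
```

```bash
python3 - <<'E'
from h import *
delta([.5325,-.1108,.19])
c=cam('wrist','wrist6.png')
print(proj(c,[.5325,-.1108,.087],True))
E
```

```text
t 12.075 pos [ 0.5325 -0.1118  0.1875] F [ 0.  -0.1 -0.5] w 1.004
xaxis deg -5.9115882492324605 zaxis [-0.  0. -1.]
slide mm [-0.1 -1.  -2.5]
[318.71905376 197.08984852]
```

View pics/wrist6.png

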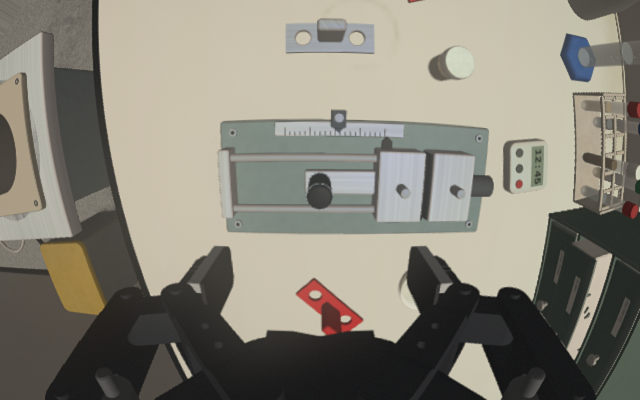

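```bash
python3 - <<'E'
import cv2
t=cv2.imread('pics/wrist6.png')
cv2.imwrite('pics/w6z.png',cv2.resize(t[100:220,270:430],None,fx=5,fy=5,interpolation=cv2.INTER_CUBIC))
E
```

```text
(no output)
```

View pics/w6z.png

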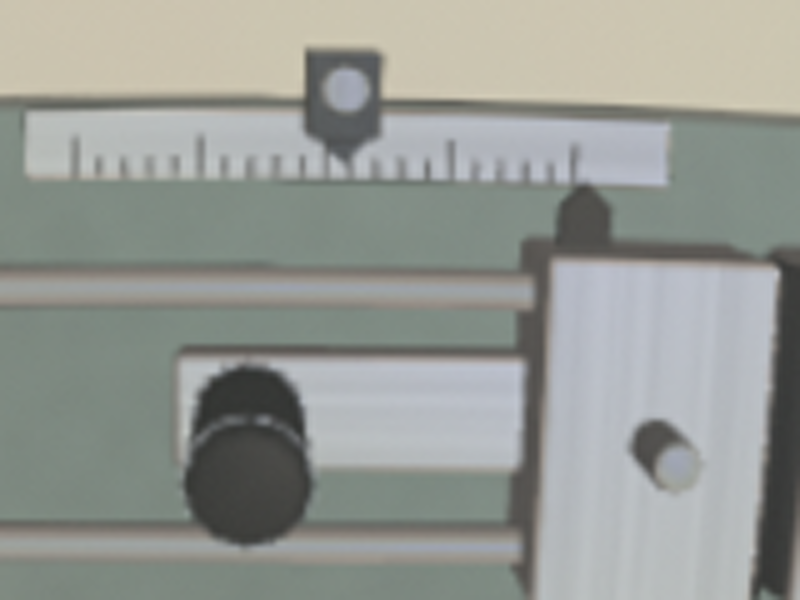

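```bash
python3 - <<'E'
from h import *
c=cam('wrist')
f=lambda a,b:(270+a/5,100+b/5)
for n,a,b,z in [('rider',343,160,.034),('rider',343,160,.038),('ptr',587,187,.034),('t1',574,150,.03),('t5',75,140,.03),('h',248,482,.087)]:
    p=onz(c,*f(a,b),z,True);print(n,z,p,Lc(p))
E
```

```text
rider 0.034 [ 0.55615014 -0.06366468  0.034     ] [-0.0854389   0.05076279]
rider 0.038 [ 0.55594029 -0.06336956  0.038     ] [-0.08567987  0.05103309]
ptr 0.034 [ 0.60308072 -0.07277775  0.034     ] [-0.03779155  0.04685676]
t1 0.03 [ 0.60181939 -0.06569932  0.03      ] [-0.03982231  0.05375394]
t5 0.03 [ 0.50520178 -0.05466256  0.03      ] [-0.13706756  0.05411748]
h 0.087 [ 0.53328317 -0.1104171   0.087     ] [-0.10303526  0.00178264]
```

Request:
servo_tool(fingers=[105,105,105,105,105,105,105,105], slide=[[0.5,-1,0],[0,0,0],[0,0,30],[0,0,35],[0,0,35],[0,0,20],[0,0,14],[0,0,0]], angular=[[0,0,0],[0,0,0],[0,0,0],[0,0,0],[0,0,0],[0,0,0],[0,0,0],[0,0,0]])

```text
time: 13.18
eef_pos: [0.5324, -0.1113, 0.0529]
tool_rot: [0.999, -0.052, -0.001, -0.0]
ft_force: [0.1, -0.4, 0.4]
gripper_width: 0.591
```

```bash
python3 - <<'E'
from h import *
delta([.533,-.1106,.053])
c=cam('wrist','wrist7.png');cam('scene','scene7.png')
t=cv2.imread('pics/scene7.png')
cv2.imwrite('pics/scene7z.png',cv2.resize(t[190:315,260:410],None,fx=4.8,fy=4.8,interpolation=cv2.INTER_CUBIC))
E
```

```text
t 13.175 pos [ 0.5324 -0.1113  0.0529] F [ 0.1 -0.4  0.4] w 0.591
xaxis deg -5.99665503435992 zaxis [-0.002  0.001 -1.   ]
slide mm [ 0.5 -0.8 -0.1]
```

View pics/wrist7.png

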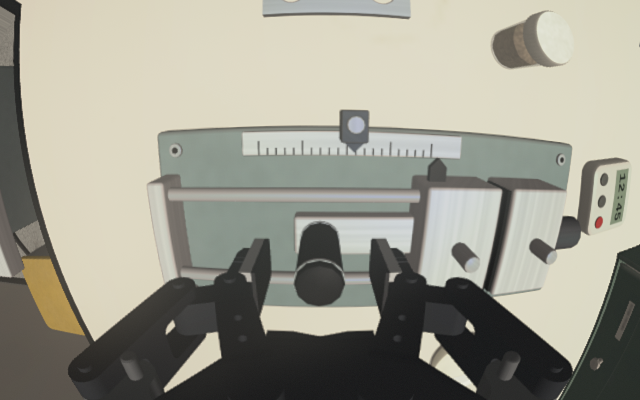

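View pics/scene7z.png

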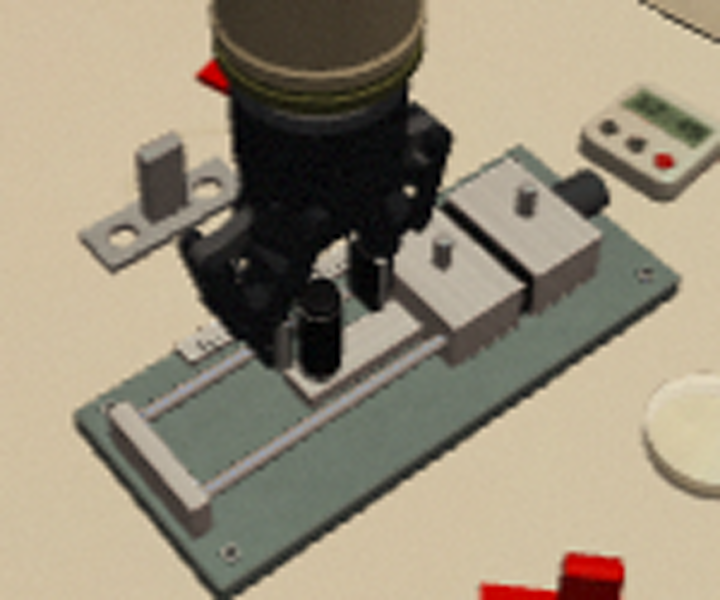

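The handle stands between the fingers, at about (320,260) in the wrist view. Closing.

Request:
servo_tool(fingers=[140,170,255,255,255,255,255], slide=[[0,-1,0],[0,0,0],[0,0,0],[0,0,0],[0,0,0],[0,0,0],[0,0,0]], angular=[[0,0,0],[0,0,0],[0,0,0],[0,0,0],[0,0,0],[0,0,0],[0,0,0]])

```text
time: 14.15
eef_pos: [0.5322, -0.1105, 0.0546]
tool_rot: [0.999, -0.052, -0.001, -0.0]
ft_force: [-9.3, 1.1, 10.7]
gripper_width: 0.238
```

```bash
python3 - <<'E'
from h import *
delta([.533,-.1106,.053])
c=cam('wrist','wrist8.png')
t=cv2.imread('pics/wrist8.png')
cv2.imwrite('pics/w8z.png',cv2.resize(t[90:240,290:450],None,fx=5,fy=4,interpolation=cv2.INTER_CUBIC))
E
```

```text
t 14.15 pos [ 0.5322 -0.1105  0.0546] F [-9.3  1.1 10.7] w 0.238
xaxis deg -6.012617570006364 zaxis [-0.002  0.    -1.   ]
slide mm [0.8 0.  1.6]
```

View pics/w8z.png

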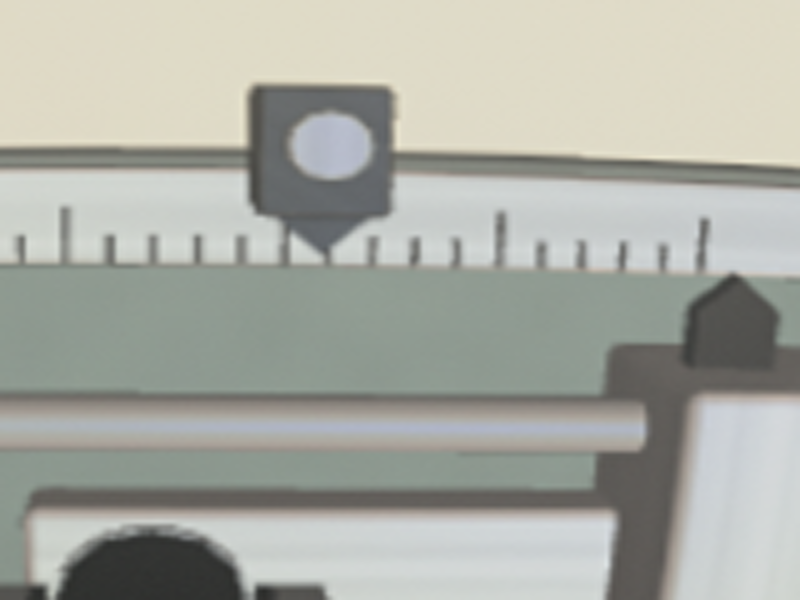

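Request:
servo_tool(fingers=[255,255,255,255,255,255,255,255,255], slide=[[-4,0,-1],[-6,0,0],[-6,0,0],[-6,0,0],[-6,0,0],[-6,0,0],[-5,0,0],[0,0,0],[0,0,0]], angular=[[0,0,0],[0,0,0],[0,0,0],[0,0,0],[0,0,0],[0,0,0],[0,0,0],[0,0,0],[0,0,0]])

```text
time: 15.32
eef_pos: [0.4953, -0.1064, 0.0547]
tool_rot: [0.999, -0.052, 0.001, -0.0]
ft_force: [8.3, 0.1, -8.0]
gripper_width: 0.237
```

```bash
python3 - <<'E'
from h import *
delta([.533,-.1106,.053])
c=cam('wrist','wrist9.png')
t=cv2.imread('pics/wrist9.png')
cv2.imwrite('pics/w9z.png',cv2.resize(t[90:240,310:470],None,fx=5,fy=4,interpolation=cv2.INTER_CUBIC))
E
```

```text
t 15.325 pos [ 0.4953 -0.1064  0.0547] F [ 8.3  0.1 -8. ] w 0.237
xaxis deg -6.015096255029756 zaxis [ 0.002 -0.    -1.   ]
slide mm [37.9  0.3  1.8]
```

View pics/w9z.png

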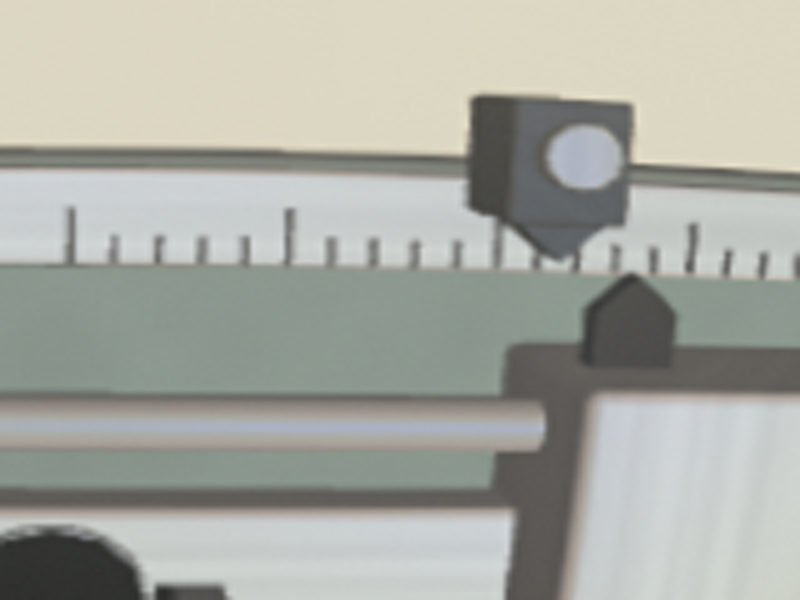

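```bash
python3 - <<'E'
from h import *
c=cam('wrist')
f=lambda a,b:(310+a/5,90+b/4)
for z in (.034,.040):
  r=Lc(onz(c,*f(558,260),z,True));p=Lc(onz(c,*f(632,273),.034,True));print(z,r,p,p-r)
E
```

```text
0.034 [-0.08435984  0.04988475] [-0.07529417  0.04836879] [ 0.00906567 -0.00151596]
0.04 [-0.08643529  0.05070593] [-0.07529417  0.04836879] [ 0.01114112 -0.00233714]
```

Request:
servo_tool(fingers=[255,255,255,255,255], slide=[[-4,0,0],[-4,0,0],[-1.5,0,0],[0,0,0],[0,0,0]], angular=[[0,0,0],[0,0,0],[0,0,0],[0,0,0],[0,0,0]])

```text
time: 16.05
eef_pos: [0.486, -0.1053, 0.0547]
tool_rot: [0.999, -0.052, 0.001, -0.0]
ft_force: [7.8, -0.7, -9.1]
gripper_width: 0.237
```

```bash
python3 - <<'E'
from h import *
delta([.533,-.1106,.053])
c=cam('wrist','wrist10.png');cam('top','top10.png');cam('scene','scene10.png')
t=cv2.imread('pics/wrist10.png')
cv2.imwrite('pics/w10z.png',cv2.resize(t[90:240,310:470],None,fx=5,fy=4,interpolation=cv2.INTER_CUBIC))
a=cv2.resize(cv2.imread('pics/top10.png')[165:285,320:410],None,fx=4.3,fy=4.3,interpolation=cv2.INTER_CUBIC)
b=cv2.resize(cv2.imread('pics/scene10.png')[200:315,270:360],None,fx=4.3,fy=4.5,interpolation=cv2.INTER_CUBIC)
h=max(a.shape[0],b.shape[0]);b=cv2.resize(b,(a.shape[1],a.shape[0]));cv2.imwrite('pics/ab10.png',np.hstack([a,b]))
E
```

```text
t 16.05 pos [ 0.486  -0.1053  0.0547] F [ 7.8 -0.7 -9.1] w 0.237
xaxis deg -6.016332650744271 zaxis [ 0.003  0.    -1.   ]
slide mm [47.3  0.3  1.8]
```

View pics/w10z.png

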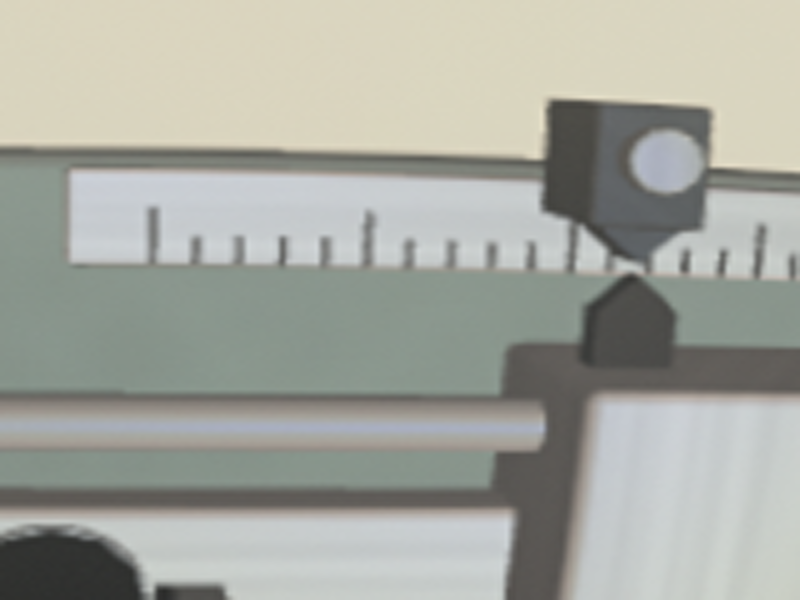

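View pics/ab10.png

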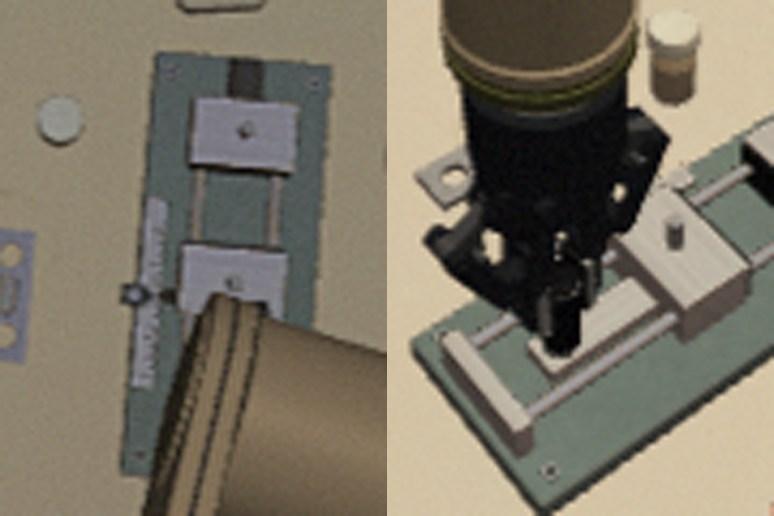

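Request:
servo_tool(fingers=[255,255,255], slide=[[-0.5,0,0],[0,0,0],[0,0,0]], angular=[[0,0,0],[0,0,0],[0,0,0]])

```text
time: 16.58
eef_pos: [0.4856, -0.1053, 0.0547]
tool_rot: [0.999, -0.052, 0.001, -0.0]
ft_force: [8.8, -0.1, -9.4]
gripper_width: 0.238
```

```bash
python3 - <<'E'
from h import *
delta([.533,-.1106,.053])
cam('wrist','wrist11.png')
E
```

```text
t 16.575 pos [ 0.4856 -0.1053  0.0547] F [ 8.8 -0.1 -9.4] w 0.238
xaxis deg -6.018274202244791 zaxis [ 0.003 -0.    -1.   ]
slide mm [47.7  0.3  1.9]
```

View pics/wrist11.png

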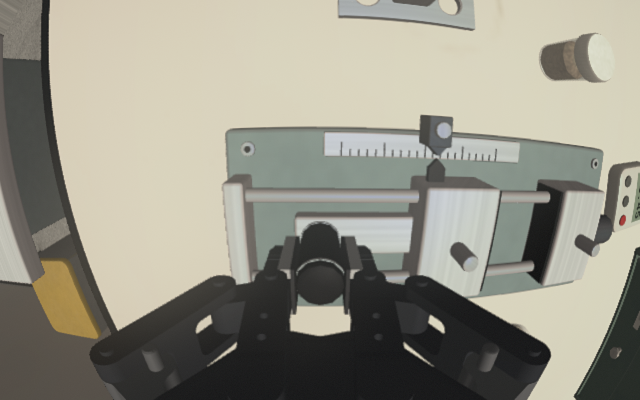

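The pointer tip and the rider's point meet at about (437,156) in the wrist view, and the handle is firmly between the pads. The plate lies apart at the top of the picture. Handing in.

```bash
python3 -c "
from plant import robot
print(robot.hand_in())"
```

```text
the job is handed in; nothing more can be done
None
```

The job is handed in: the lock plate is off and on the worktop, and the gripper is holding the jaw open with its pointer opposite the rider's point. The robot's clock read about 16.6 s.

- **Lock plate:** I lifted it by its fin about 70 mm straight up off both posts. I set it down gently (about 4 N contact) on the scale side, about 150 mm off the clamp's middle, and let it go. In the later pictures it lay flat and clear of the clamp.
- **Jaw:** I gripped the handle with one finger in front and one behind, and pulled about 47 mm.
- **Last checks:** In the final wrist picture the pointer and the rider's point meet. The top view before the last 0.5 mm pull agreed. The wrist force was about 9 N along the pull and the handle did not slip.
- **Disagreements:** The camera estimates of the pull still needed differed by 1 to 2 mm (46.4 to 47.6 mm in all), well inside the 6 mm allowed. The wrist also showed a steady vertical force of about 9 N while holding the handle.
- **Other objects:** I made no contact with the rider, dish, jar or timer that I could see. I did not measure their positions again at the end.

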